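# Draw a freshly welded plate up to the stop with a pull hook

## Task

The welded plate is too hot to touch: take the pull hook by its wooden handle, pass its curved end through the plate's upright eye, and draw the plate back until its whole near edge is pulled up firmly, but without yanking it or tipping it up, against the face strip of the adjustable stop. Then let go of the hook, leaving it lying through the eye, the plate still flush with the stop. Leave the other things on the bench alone.

Things in the scene. Friction and masses are not known exactly. Their poses are not given: they have to be found in the camera images.
- hook: Loose pull hook lying flat, 0.18 to 0.29 kg: wooden handle 80 (x) x 24 (y) x 28 mm high, then a round steel bar, 8 diameter, ending in a curl. Origin: centre of the handle's underside; x along the handle to the curl, z up. The bar's axis lies 4 above the underside; it runs from x=40 y=0 to the curl's start at x=67 y=16. The curl's gap, where a ring enters, is on the -y side between tip and handle.
- hook_centre (a point): Centre of the hook's curl, at x=95 y=0 z=4 mm in the hook's frame. The curl's bar axis is a circle of radius 32 about it: from direction 150 degrees (from the hook's +x) through 90 and 0 (the bight) to the tip at -95 degrees.
- hook_bight (a point): Bar axis at the far end of the curl (x=+127 y=0 z=+4 mm in the hook's frame); this part bears on the eye when pulling along the handle (-x).
- hook_tip (a point): Bar axis at the round tip of the curl (x=92 y=-32 z=4 mm in the hook's frame).
- plate: Loose hot steel plate on the bench, 120 (x) x 110 (y) x 10 mm thick, 0.76 to 0.98 kg. Origin: centre of its underside; +x points away from the stop, z up. It carries the eye near its -x edge and a rib 8 x 80, up to 25 above the bench, at x=+45. Bench friction 3 to 8 N, unknown. At the start its near edge is 59 to 83 mm from the stop's origin, up to 0.18 rad askew.
- eye (a point): Centre of the plate's pull eye (plate x=-40 y=0 z=31 mm), axes as the plate's: rigid closed ring in the plate's x-z plane, hole along y, 17 inner and 29 mm outer diameter, on a short stem. With the curl's centre 32 mm from it on the -x side, the tip enters from +y as the hook turns about that centre, clockwise from above, from yaw about +125 degrees to 0 relative to the plate.
- edge (a point): Middle of the plate's near edge face (x=-60 y=0 z=+5 mm in the plate's frame).
- stop_bar: Adjustable stop fixed to the bench between robot and plate: a dark bar 20 (x) x 180 (y) x 14 high and before it a bright face strip 6 x 160 x 14. Origin: centre of the bar's underside, +x to the plate. The strip's face is 16 to 36 mm from the origin, set differently each time and not reported. Rigid. A firm pull-up is about 10 N above the sliding drag; a pull over 19 to 25 N tips the plate.
- brush: Bystander: loose wire brush lying on the bench.
- offcut: Bystander: loose upright steel offcut, 44 mm diameter, 45 high.
- tin: Bystander: loose open metal tin, 70 mm across, 50 high.

How it is judged:
By the outcome, as a careful person would: the job done as asked, in the order asked, and still so for the second after the job is handed in, with the robot touching nothing.
It also fails if it takes over 69 s, if anything falls off the work surface, if the arm or the gripper's body presses on something with over 40 N, if the wrist force passes 120 N, or if a joint passes its speed limit or range.

## Robot

A 7-joint arm with a two-finger parallel gripper is mounted at the origin on the work surface. World frame = base frame: x ahead of the robot, y to its left, z up, the work surface at z = 0. Lengths are in m, angles in degrees, forces in N, time in s.
With the tool pointing down it reaches from about 0.35 to 0.775 m from the base axis. Payload 3.1 kg.
Tool frame: the origin (TCP) lies on the centre line of the jaws, within the pads' length; the fingertips stand 17 mm ahead of it and the grasp point (between the pads) lies 2 mm behind it (robot.tip_reach is the distance from the TCP to the fingertips, in m); z points along the fingers, y is the direction in which the jaws open and shut (so a half turn about z gives the same grasp; the last joint's range is limited). The gripper opens to 85 mm and grips with 20 to 120 N. Pads are 22 mm wide; open, the fingers measure 114 mm over their backs; the gripper's body (76 mm by 85 mm) begins 54 mm behind the grasp point. The pads swing forward as they close: fully open they stand 13 mm farther back than shut.
Start: joints at [-73.321, 17.813, 0.802, 86.603, -0.252, 75.585, -1.558], TCP at [0.18, 0.52, 0.248] pointing down, gripper open.
Joint ranges: [-154.91, 154.91], [-16.99, 109.72], [-72.82, 74.43], [7.12, 147.25], [-82.49, 262.49], [11.32, 116.49], [-174.64, 174.64]. Speed limits (degrees/s): [159.86, 159.86, 180, 180, 180, 180, 180].

## Interface

Orientations are given as [roll, pitch, yaw] about the fixed x, y, z axes, in that order (R = Rz(yaw) Ry(pitch) Rx(roll)).
In Python, from station import robot, fingers, vision, workorder, recognise gives the robot as it stands. Calls block until the motion is done:
- robot.move_to(position, orientation): joint-space move of the TCP to a pose.
- robot.line_to(position, orientation=None, velocity=0.15, f_stop=None): straight line of the TCP; orientation=None keeps the orientation; velocity is the mean speed in m/s. With f_stop (N) it stops when the force on the tool has changed by that much, and returns True; else False.
- robot.move_j(angles): joint-space move.
- fingers.gripper_to(opening, force=None): opening from 0.0 (shut) to 1.0 (fully open); force is the grip in N (None keeps the last); returns when the fingers have stopped.
- robot.pause(seconds).
- robot.inverse_kinematics(position, orientation): joint angles nearest the present ones, or None.
- vision.grab_frame(name): name is "scene" or "top"; returns the picture (400x640x3 uint8, red, green, blue); there is no depth.
- vision.calibration(name): a dict with "mtx" (3x3 intrinsics, pixels), "extrinsics" (4x4, takes a point from world to camera coordinates). Camera axes: x right, y up, looking along -z (the intrinsics and any distortion apply to the point x, -y, -z); pixel columns grow to the right and rows downward; lengths in m; the calibration is good to about 2 mm. A picture is of the moment at which its call begins. calibration takes no time and is no camera call.
A pose or a line that the arm cannot do raises robot.PlanningError and nothing moves.
- workorder.close_job(): hands the job in, once; it reports no verdict.
Trained networks look in the newest picture that a camera, given by its name, has taken for a name from the list of things; names that differ only in an ending like _2 or _b are one class to them, and where a whole thing is asked for, a point or a joint stands for the part that bears it (a point fixed in the world has none). Each returns a list of dicts, best first, with "p" (0 to 1); they miss things now and then, are a little off and sometimes report something else, mostly with a low value. They report only what shows in the picture. A call takes as long as a camera call.
- recognise(label, camera): "rect" ([centre column, centre row, width, height] in pixels, round what is visible of it).
Readings, each from a call of its own:
- robot.current_time_s(): time.
- robot.current_joint_positions(): joint angles.
- robot.current_dq(): joint speeds.
- robot.current_joint_torque(): joint torques, N m.
- robot.current_tool_pos(): TCP position.
- robot.current_eef_rot(): TCP orientation.
- robot.current_contact_force(): force on the tool from outside, world axes, zero at the start.
- robot.current_torque(): the same for the moment, N m.
- robot.current_finger_gap(): opening from 0.0 (shut) to 1.0 (fully open).
Only numpy, scipy, OpenCV 4.12 (cv2) and the standard library are available. Lean on these libraries where they do the work, as an engineer would, in place of code of your own. Each camera call takes 0.05 s, during which the arm holds its last target.

## Working session

There is one attempt and no reset: what is moved stays moved. The work goes in short steps, each a Python script; the robot and the scene stay as the last script left them, time stands still between calls to the robot, and variables do not carry over. Pictures are saved under pics/ and viewed, and the job is handed in when it is done.

```bash
ls; mkdir -p pics; python3 - <<'E'
from station import robot, fingers, vision, workorder, recognise
import cv2
for c in ["scene","top"]:
    im=vision.grab_frame(c); cv2.imwrite(f"pics/{c}0.png",im[:,:,::-1])
    k=vision.calibration(c); print(c,k)
    for n in ["hook","hook_tip","plate","eye","stop_bar","brush","offcut","tin"]:
        print(n,[(round(d["p"],2),[round(float(v)) for v in d["rect"]]) for d in recognise(n,c)[:2]])
print(robot.current_time_s(),robot.current_eef_rot(),robot.current_tool_pos())
E
```

```text
pics
scene {'mtx': array([[474.68375563,   0.        , 322.55943945],
       [  0.        , 474.68375563, 198.08351503],
       [  0.        ,   0.        ,   1.        ]]), 'extrinsics': array([[-0.49160544,  0.87053866,  0.0220573 ,  0.3081982 ],
       [-0.58507199, -0.34894724,  0.73207007,  0.30309864],
       [ 0.64499213,  0.34698452,  0.68087215, -1.67245973],
       [ 0.        ,  0.        ,  0.        ,  1.        ]])}
hook [(0.89, [443, 237, 49, 43])]
hook_tip [(0.58, [444, 238, 43, 43])]
plate [(0.94, [335, 248, 57, 48])]
eye [(0.83, [332, 248, 58, 46])]
stop_bar [(0.58, [354, 212, 67, 28])]
brush [(0.85, [263, 158, 47, 39])]
offcut [(0.85, [412, 289, 21, 24]), (0.6, [334, 246, 60, 50])]
tin [(0.76, [208, 199, 28, 31])]
top {'mtx': array([[398.46408859,   0.        , 318.51755332],
       [  0.        , 398.46408859, 197.54786114],
       [  0.        ,   0.        ,   1.        ]]), 'extrinsics': array([[ 0.02329812, -0.9995749 ,  0.01752762, -0.01578528],
       [ 0.99774286,  0.02435275,  0.06257892, -0.60443979],
       [-0.06297916,  0.01603009,  0.9978861 , -0.90743281],
       [ 0.        ,  0.        ,  0.        ,  1.        ]])}
hook [(0.64, [191, 232, 39, 70])]
hook_tip [(0.95, [190, 226, 40, 69])]
plate []
eye [(0.84, [292, 160, 48, 50])]
stop_bar [(0.6, [295, 215, 77, 34]), (0.57, [199, 141, 18, 24])]
brush [(0.95, [446, 255, 19, 88]), (0.29, [296, 213, 77, 34])]
offcut []
tin [(0.73, [451, 145, 33, 30])]
0.9 [1.79995637e+02 1.91647503e-03 1.60937290e+02] [0.17966491 0.51985773 0.24832806]
```

```bash
python3 - <<'E'
import cv2
im=cv2.imread("pics/top0.png")
cv2.imwrite("pics/top0c.png",cv2.resize(im[100:300,160:360],None,fx=3,fy=3,interpolation=cv2.INTER_CUBIC))
im=cv2.imread("pics/scene0.png")
cv2.imwrite("pics/scene0c.png",cv2.resize(im[180:320,280:480],None,fx=4,fy=4,interpolation=cv2.INTER_CUBIC))
E
```

```text
(no output)
```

View pics/top0.png

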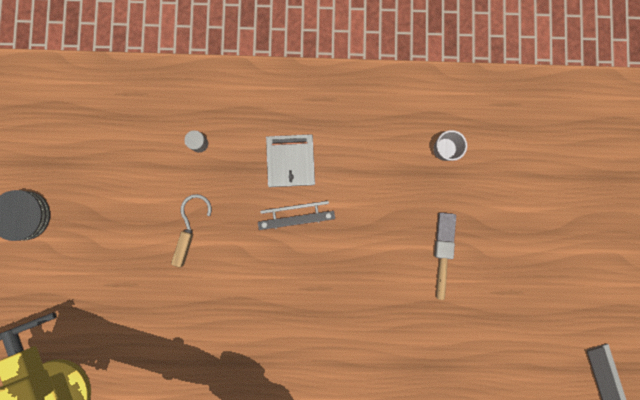

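View pics/top0c.png

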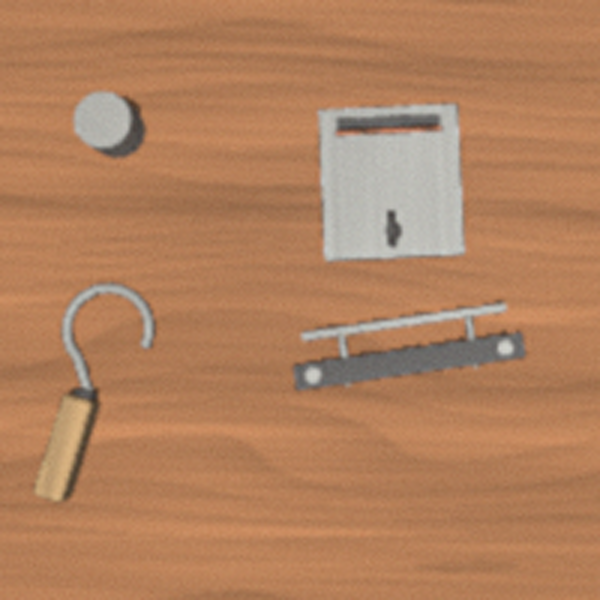

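View pics/scene0c.png

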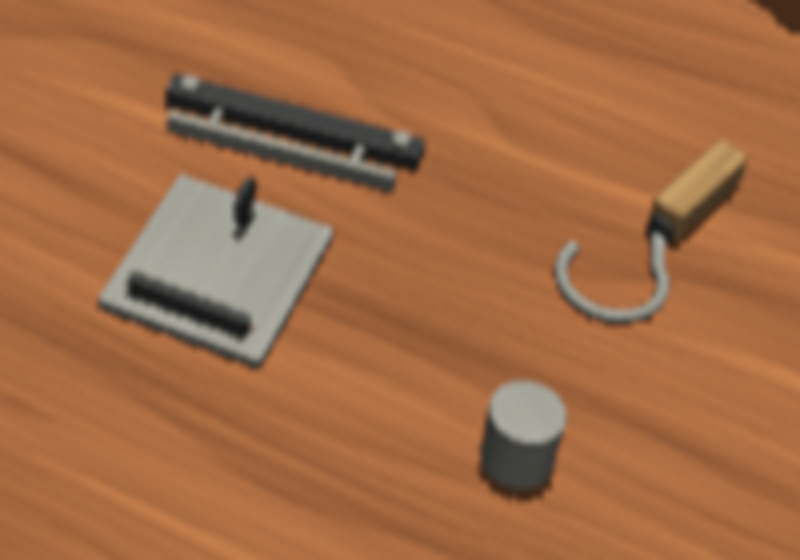

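View pics/scene0.png

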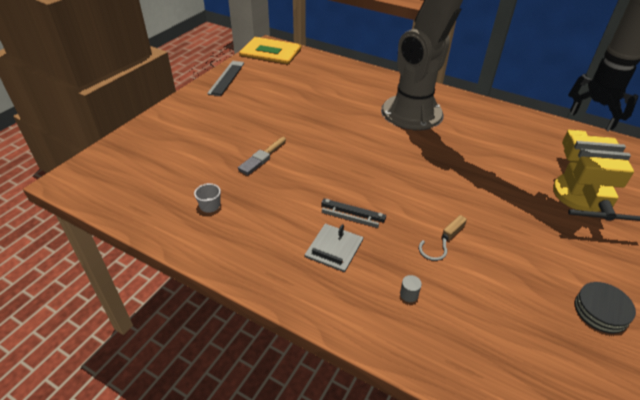

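The top view shows the plate at about (291,160) with its eye near (291,176), the stop at (296,216), and the hook at (190,230) with its curl opening right. The offcut is at (195,141). The detections agree with this, so next I fit the poses from picked points in both views.

```bash
cat > h.py <<'E'
import numpy as np, cv2, json
from scipy.optimize import least_squares
from station import robot, fingers, vision, workorder, recognise
CAL={c:vision.calibration(c) for c in("top","scene")}
def proj(c,P):
    P=np.atleast_2d(P).astype(float); E=CAL[c]["extrinsics"]; K=CAL[c]["mtx"]
    q=P@E[:3,:3].T+E[:3,3]; q=q*[1,-1,-1]; q=q@K.T; return q[:,:2]/q[:,2:]
def ray(c,uv,z):
    E=CAL[c]["extrinsics"];K=CAL[c]["mtx"]; d=np.linalg.inv(K)@[uv[0],uv[1],1]; d=E[:3,:3].T@(d*[1,-1,-1])
    o=-E[:3,:3].T@E[:3,3]; return o+d*(z-o[2])/d[2]
def rz(a): c,s=np.cos(a),np.sin(a); return np.array([[c,-s,0],[s,c,0],[0,0,1]])
def w(pose,P): return np.atleast_2d(P)@rz(pose[2]).T+[pose[0],pose[1],0]
def fit(obs,p0):
    f=lambda p: np.concatenate([(proj(c,w(p,P))-uv).ravel() for c,P,uv in obs])
    r=least_squares(f,p0,loss="soft_l1"); return r.x,f(r.x).reshape(-1,2)
def crop(im,x0,y0,x1,y1,s,name): cv2.imwrite(name,cv2.resize(im[y0:y1,x0:x1],None,fx=s,fy=s,interpolation=cv2.INTER_CUBIC))
E
cat > fit0.py <<'E'
from h import *
T=lambda l:(np.array(l)+.5)/3-.5+[160,100]
S=lambda l:(np.array(l)+.5)/4-.5+[280,180]
pc=np.array([[-60,55,10],[-60,-55,10],[60,-55,10],[60,55,10]])/1e3
tp=T([[326,260],[464,252],[457,104],[320,112]]); sp=S([[333,230],[183,175],[98,299],[262,357]])
for c,uv in(("top",tp),("scene",sp)):
    p,r=fit([(c,pc,uv)],[.7,0,0]);print("plate",c,p[:2],np.degrees(p[2]),np.abs(r).max())
plate,_=fit([("top",pc,tp),("scene",pc,sp)],[.7,0,0])
sc=np.array([[-10,90,14],[-10,-90,14],[10,-90,14],[10,90,14]])/1e3
stp=T([[296,389],[525,357],[523,333],[294,364]])
stop,r=fit([("top",sc,stp)],[.6,0,0]);print("stop",stop[:2],np.degrees(stop[2]),np.abs(r).max())
for uv in T([[302,334],[505,303]]):
    print("strip face pt in stop frame",(rz(-stop[2])@(ray("top",uv,.014)-[stop[0],stop[1],0])))
hp=np.array([[-40,12,28],[-40,-12,28],[40,-12,28],[40,12,28]])/1e3
a=np.radians([150,90,0,-95]); 
tip=np.array([[92,-32,4]])/1e3; out=np.array([[127+4,0,4],[95,36,4],[127,0,4]])/1e3
ht=T([[36,494],[61,500],[96,397],[68,391]])
tt=T([[148,344]])
big=np.array([[127,0,4]])/1e3
hook,r=fit([("top",hp,ht),("top",tip,tt)],[.6,.2,-.3]);print("hook",hook[:2],np.degrees(hook[2]),r.round(1).tolist())
def draw(plate,stop,hook,face=.025):
    arc=np.radians(np.linspace(150,-95,40)); curl=np.c_[95+32*np.cos(arc),32*np.sin(arc),0*arc+4]/1e3
    bar=np.array([[40,0,4],[67,16,4]])/1e3
    th=np.linspace(0,2*np.pi,30); ring=lambda R:np.c_[-40+R*np.cos(th),0*th,31+R*np.sin(th)]/1e3
    L=[(plate,pc,1),(plate,ring(8.5),1),(plate,ring(14.5),1),(stop,sc,1),(stop,np.array([[face,80/1e3,.014],[face,-.08,.014]]),0),(hook,hp,1),(hook,np.r_[bar,curl],0)]
    for c,(x0,y0,x1,y1),s in(("top",(160,100,360,300),3),("scene",(280,180,480,320),4)):
        im=cv2.imread(f"pics/{c}0.png");im=cv2.resize(im[y0:y1,x0:x1],None,fx=s,fy=s,interpolation=cv2.INTER_CUBIC)
        for p,P,cl in L:
            q=(proj(c,w(p,P))-[x0,y0]+.5)*s-.5
            cv2.polylines(im,[np.round(q*16).astype(int)],bool(cl),(0,255,0),1,cv2.LINE_AA,4)
        cv2.imwrite(f"pics/ov_{c}.png",im)
draw(plate,stop,hook)
json.dump(dict(plate=plate.tolist(),stop=stop.tolist(),hook=hook.tolist()),open("pose.json","w"))
print(plate,(rz(-stop[2])@np.r_[w(plate,[-.06,0,0])[0][:2]-stop[:2],0]))
E
python3 fit0.py
```

```text
plate top [0.69179578 0.06715662] 4.410414171970129 0.7423664785281119
plate scene [0.69167391 0.07067553] 4.0758138770378824 1.0451409363373045
stop [0.55159015 0.04912168] 9.136182142842161 0.4563860369486292
strip face pt in stop frame [0.03182608 0.08004145 0.014     ]
strip face pt in stop frame [ 0.03444492 -0.07937873  0.014     ]
hook [0.48100749 0.30765643] -15.00154735485968 [[-0.8, -0.5], [1.0, 0.5], [0.0, 0.8], [-0.8, -0.1], [0.6, -0.7]]
[0.69152328 0.06866629 0.07756198] [0.08146231 0.00198603 0.        ]
```

View pics/ov_top.png

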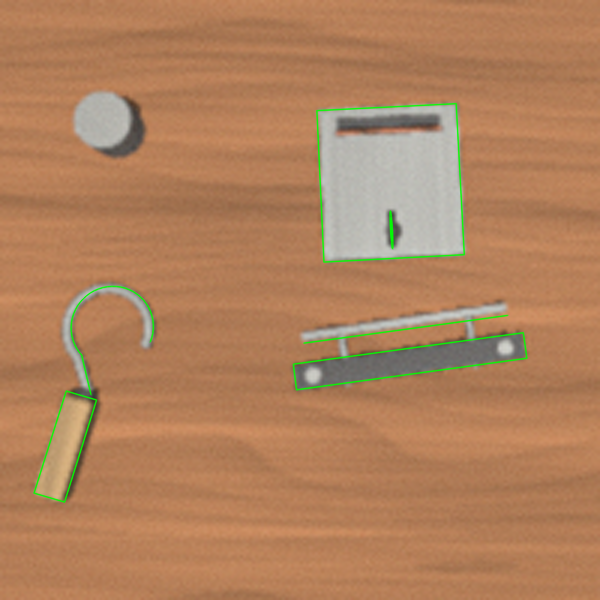

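View pics/ov_scene.png

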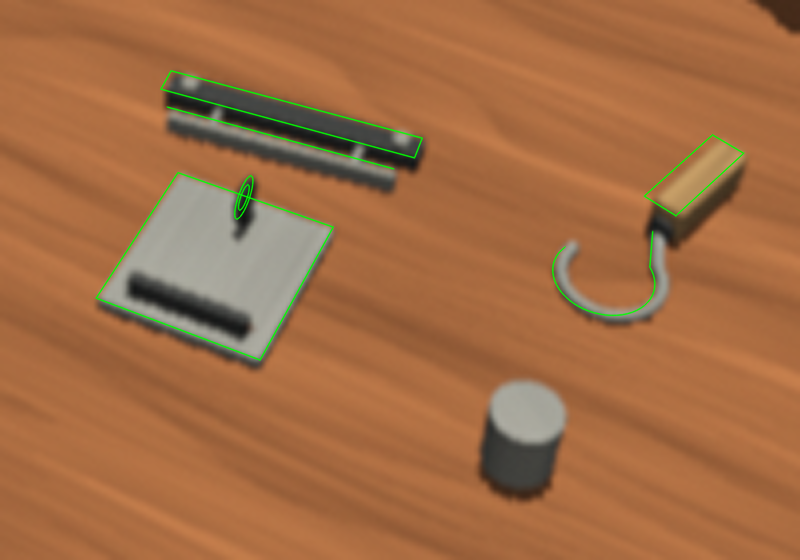

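```bash
cat >> h.py <<'E'
PO=json.load(open("pose.json"))
def tp(pose,P): return w(pose,P)[0]
def st(): print("t",round(robot.current_time_s(),1),"tcp",np.round(robot.current_tool_pos(),4),"rot",np.round(robot.current_eef_rot(),1),"F",np.round(robot.current_contact_force(),1),"gap",round(robot.current_finger_gap(),3),"q",np.round(robot.current_joint_positions(),0))
E
python3 - <<'E'
from h import *
hk=np.array([.481,.309,np.radians(-15.)])
O=[180,0,-15.]
print([np.round(robot.inverse_kinematics([.62,.08,.08],[180,0,y]),0) for y in(130,60,9)])
robot.move_to([hk[0],hk[1],.10],O); st()
fingers.gripper_to(.6,90)
print(robot.line_to([hk[0],hk[1],.021],O,velocity=.08,f_stop=8)); st()
im=vision.grab_frame("scene"); crop(im,380,160,540,280,5,"pics/g1.png")
E
```

```text
[array([-31.,  38.,  35.,  88., -23.,  62.,  49.]), array([-37.,  40.,  44.,  88., -30.,  64., -16.]), array([-35.,  39.,  40.,  88., -27.,  63., -69.])]
t 2.7 tcp [0.4805 0.3101 0.1001] rot [-180.     0.   -14.9] F [-0.2  0.1 -0.1] gap 0.999 q [ -60.   31.   36.   96.  -21.   60. -122.]
False
t 4.3 tcp [0.4816 0.3092 0.0216] rot [-1.799e+02 -1.000e-01 -1.500e+01] F [-1.   0.2 -0.9] gap 0.602 q [ -58.   37.   33.   99.  -25.   51. -119.]
```

View pics/g1.png

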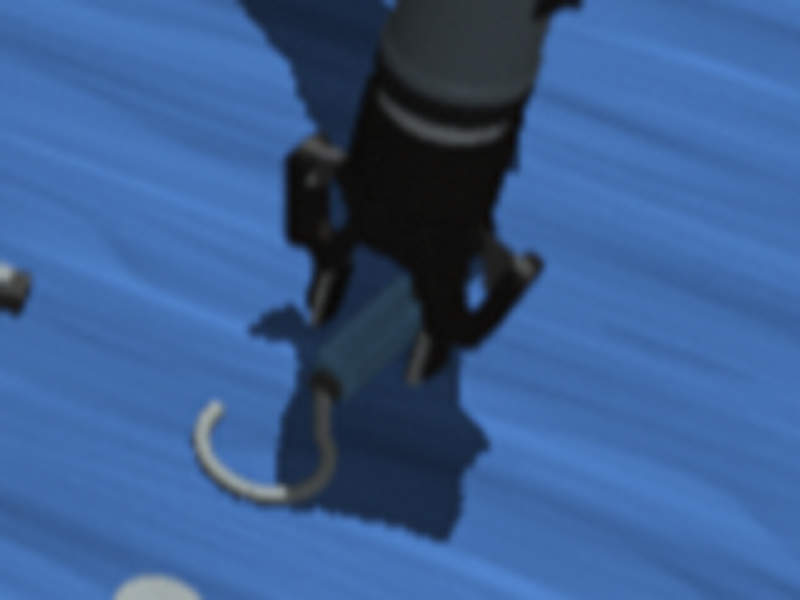

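The fingers straddle the wooden handle, with the curl at crop (260,450). I'll grip, lift and carry the hook high to the pre-entry pose.

```bash
cat >> h.py <<'E'
def hook_tcp(centre,yawdeg,z_under,off=(0,0,0)):
    """TCP pos for curl centre xy, hook yaw; off = TCP in hook frame x,y + dyaw deg"""
    a=np.radians(yawdeg); v=rz(a)@np.array([off[0]-.095,off[1],0])
    return [centre[0]+v[0],centre[1]+v[1],z_under+.021],[180,0,yawdeg+off[2]]
E
python3 - <<'E'
from h import *
fingers.gripper_to(0.0,90); st()
p=robot.current_tool_pos()
robot.line_to([p[0],p[1],.13],None,velocity=.15); st()
pl=PO["plate"]; c=tp(pl,[-.072,0,0]); y=np.degrees(pl[2])+130
P,O=hook_tcp(c,y,.10); print(c,P,O)
robot.move_to(P,O); st()
for n in("top","scene"):
    im=vision.grab_frame(n)[:,:,::-1]; cv2.imwrite(f"pics/{n}2.png",im)
    x0,y0,x1,y1,s=((230,110,360,240,5) if n=="top" else (280,170,440,290,5)); crop(im,x0,y0,x1,y1,s,f"pics/{n}2c.png")
E
```

```text
t 4.7 tcp [0.4814 0.3092 0.0218] rot [-179.9   -0.   -15. ] F [-1.2 -0.6  4.8] gap 0.263 q [ -58.   37.   33.   99.  -25.   51. -119.]
t 5.6 tcp [0.4802 0.3088 0.1286] rot [ 1.799e+02  1.000e-01 -1.500e+01] F [ 0.1  0.4 -3.5] gap 0.259 q [ -61.   29.   37.   94.  -19.   64. -123.]
[0.61973974 0.06308742 0.        ] [np.float64(0.6862598323264169), np.float64(-0.0047364506907341675), 0.12100000000000001] [180, 0, np.float64(134.44397434566656)]
t 8.1 tcp [ 0.6862 -0.0038  0.1208] rot [180.   -0.  134.5] F [ 0.4 -0.3 -2. ] gap 0.264 q [-5. 39.  6. 73. -4. 69. 46.]
```

View pics/top2c.png

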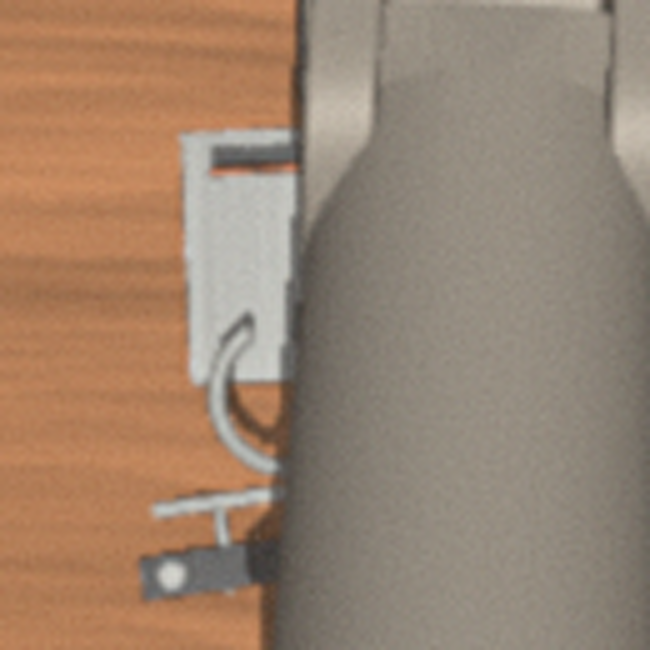

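View pics/scene2c.png

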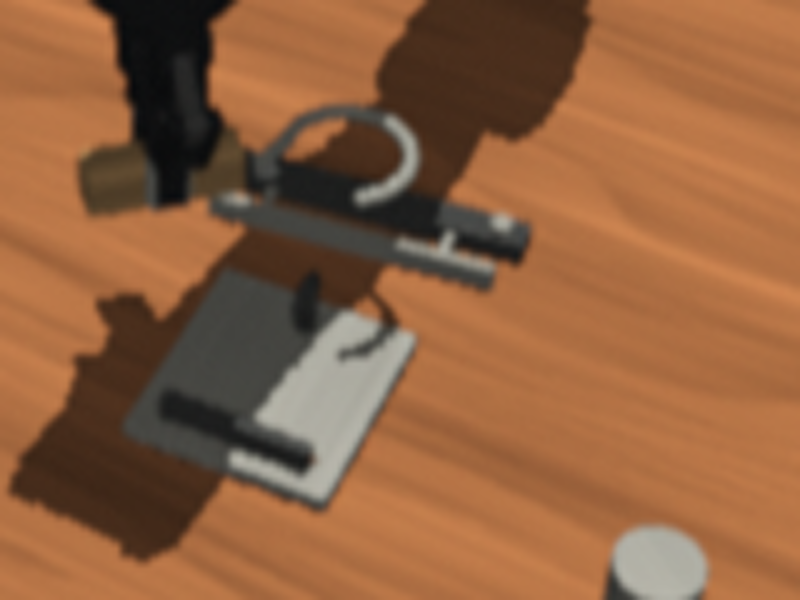

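```bash
cat >> h.py <<'E'
def hook_pts():
    arc=np.radians(np.linspace(150,-95,50)); return np.r_[np.array([[40,0,4],[67,16,4]]),np.c_[95+32*np.cos(arc),32*np.sin(arc),0*arc+4]]/1e3
def hook_world(tcp,yawdeg,off=(0,0,0),dz=0,pitch=0,P=None):
    P=hook_pts() if P is None else P
    R=rz(np.radians(yawdeg-off[2])); Q=P-[off[0],off[1],.021]
    c,s=np.cos(pitch),np.sin(pitch); Q=Q@np.array([[c,0,s],[0,1,0],[-s,0,c]]).T
    return Q@R.T+tcp+[0,0,dz]
def ringpts(pl):
    th=np.linspace(0,2*np.pi,30); f=lambda R:np.c_[-40+R*np.cos(th),0*th,31+R*np.sin(th)]/1e3
    return [w(pl,f(8.5)),w(pl,f(14.5))]
def overlay(src,c,box,s,lines,name):
    x0,y0,x1,y1=box; im=cv2.imread(src); im=cv2.resize(im[y0:y1,x0:x1],None,fx=s,fy=s,interpolation=cv2.INTER_CUBIC)
    for P in lines:
        q=(proj(c,P)-[x0,y0]+.5)*s-.5
        cv2.polylines(im,[np.round(q*16).astype(int)],False,(0,255,0),1,cv2.LINE_AA,4)
    cv2.imwrite(name,im)
pc=np.array([[-60,55,10],[-60,-55,10],[60,-55,10],[60,55,10],[-60,55,10]])/1e3
E
python3 - <<'E'
from h import *
from scipy.spatial import cKDTree
tcp=np.array(robot.current_tool_pos());yaw=robot.current_eef_rot()[2]
T=(np.array([[247,325],[217,392],[231,432],[271,464]])+.5)/5-.5+[230,110]
S=(np.array([[366,198],[411,155],[395,124],[345,109],[300,127],[277,155]])+.5)/5-.5+[280,170]
tips=((.092,-.032,.004))
def f(p):
    H=hook_world(tcp,yaw,(p[0],p[1],p[2]),p[3],p[4])
    out=[]
    for c,U in(("top",T),("scene",S)):
        q=proj(c,H); q=np.concatenate([q[:-1]+(q[1:]-q[:-1])*t for t in np.linspace(0,1,10)])
        d,_=cKDTree(q).query(U); out+=list(d); e=proj(c,H[-1:])[0]-U[0]; out+=list(e)
    out+=[p[1]/.001, p[2]/3., p[3]/.001,p[4]/.05,p[0]/.004]
    return out
r=least_squares(f,[0,0,0,0,0],diff_step=1e-3,x_scale=[.001,.001,1,.001,.02]); print(np.round(r.x,4),np.round(r.fun,1))
pl=PO["plate"]; p=r.x
L=[hook_world(tcp,yaw,(p[0],p[1],p[2]),p[3],p[4]),hook_world(tcp,yaw)]+ringpts(pl)+[w(pl,pc)]
overlay("pics/top2.png","top",(230,110,360,240),4,L,"pics/o2t.png")
overlay("pics/scene2.png","scene",(280,170,440,290),4,L,"pics/o2s.png")
a=cv2.imread("pics/o2t.png")[:480];b=cv2.imread("pics/o2s.png");cv2.imwrite("pics/o2.png",cv2.resize(np.hstack([a,b]),None,fx=.68,fy=.68))
E
```

```text
[-2.0000e-03  1.0000e-04  1.0716e+00 -2.0000e-04 -1.0900e-02] [ 1.1  1.1  0.9  0.4 -1.   0.6  0.1  0.5  0.9  0.4  1.   1.8 -1.9  0.2
  0.1  0.4 -0.2 -0.2 -0.5]
```

View pics/o2.png

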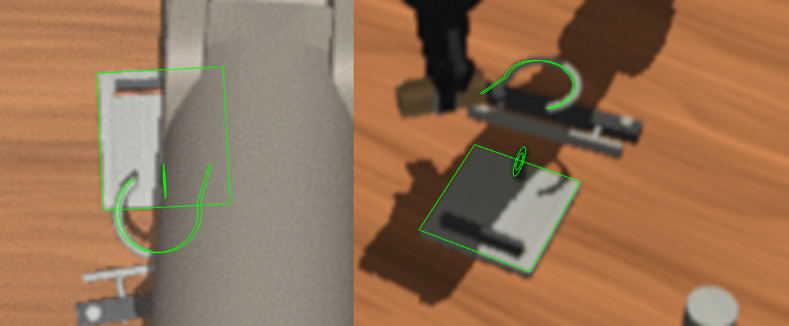

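The hook is held level. The model overlay agrees to about 1–2 px in both views, so I'll lower it to eye height beside the ring and check.

```bash
cat >> h.py <<'E'
OFF=(-.0015,0,0)
def snap(k,off=OFF,pl=None,boxs=(280,170,440,290)):
    pl=PO["plate"] if pl is None else pl
    tcp=np.array(robot.current_tool_pos());yaw=robot.current_eef_rot()[2]
    for n,b in(("top",(230,110,360,230)),("scene",boxs)):
        im=vision.grab_frame(n)[:,:,::-1]; cv2.imwrite(f"pics/{n}{k}.png",im)
        overlay(f"pics/{n}{k}.png",n,b,5,[hook_world(tcp,yaw,off)]+ringpts(pl)+[w(pl,pc)],f"pics/{n}{k}o.png")
    crop(im,*boxs,5,f"pics/scene{k}c.png")
E
python3 - <<'E'
from h import *
pl=PO["plate"]; c=tp(pl,[-.072,-.001,0]); y=np.degrees(pl[2])+130
P,O=hook_tcp(c,y,.027,OFF)
print(robot.line_to(P,O,velocity=.08,f_stop=6)); st()
snap(3,boxs=(310,190,390,260))
E
```

```text
False
t 9.2 tcp [ 0.6881 -0.0068  0.0488] rot [1.799e+02 1.000e-01 1.344e+02] F [-0.5 -0.  -3.1] gap 0.263 q [-4. 43.  6. 76. -5. 61. 47.]
```

View pics/scene3c.png

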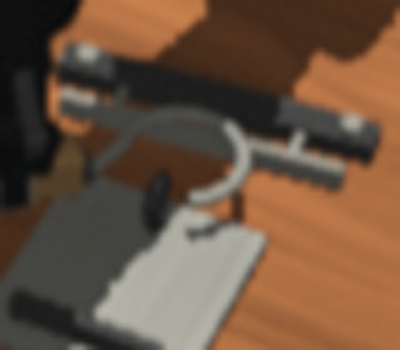

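View pics/scene3o.png

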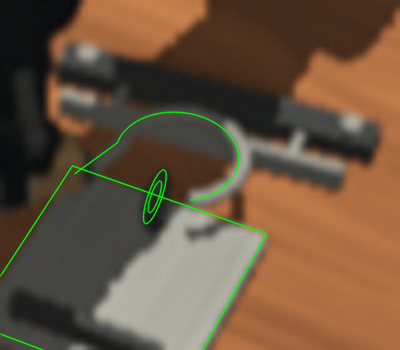

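View pics/top3o.png

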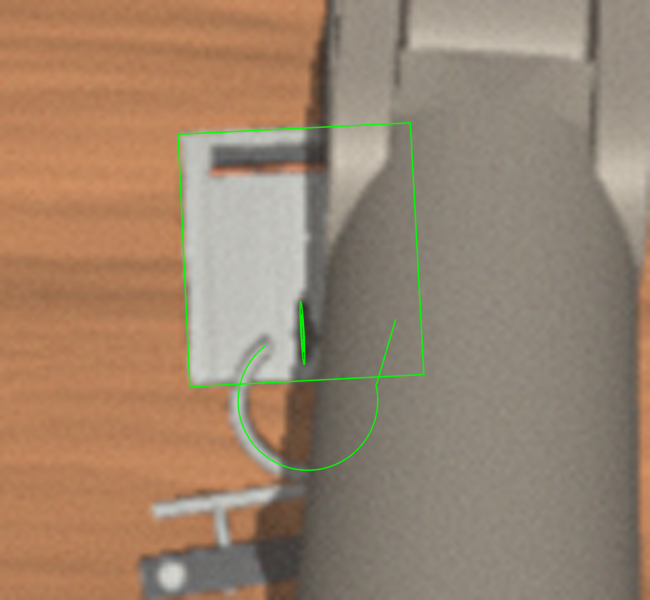

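The tip is just on the ring's +y side: tip at (190,200) and ring at (156,202) in the scene crop. In the top view the row offset is as expected. I'll sweep partway through and check.

```bash
cat >> h.py <<'E'
def sweep(rel,zs=.027,v=.05,f=6,coff=(-.072,-.001)):
    pl=PO["plate"]; c=tp(pl,[coff[0],coff[1],0])
    for r in rel:
        P,O=hook_tcp(c,np.degrees(pl[2])+r,zs,OFF)
        s=robot.line_to(P,O,velocity=v,f_stop=f)
        print(round(r),s,np.round(robot.current_contact_force(),1))
        if s: break
    st()
E
python3 - <<'E'
from h import *
sweep([120,110,100,92,84,76])
snap(4,boxs=(310,190,390,260))
E
```

```text
120 False [ 0.9  0.9 -2.9]
110 False [ 0.2  0.2 -2.6]
100 False [ 0.2 -1.  -1.8]
92 False [-0.1  0.3 -2.4]
84 False [-0.7  0.  -3.3]
76 False [ 0.4 -0.  -3.1]
t 12.1 tcp [ 0.6044 -0.0329  0.0481] rot [179.9  -0.   80.6] F [ 0.4 -0.  -3.1] gap 0.262 q [-12.  35.  19.  92. -13.  55.   3.]
```

View pics/scene4c.png

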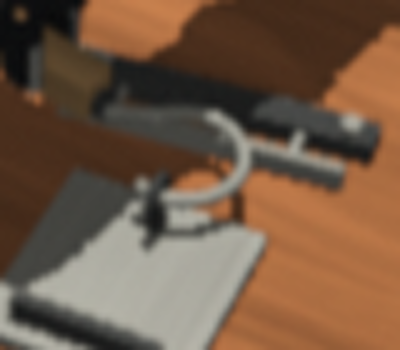

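View pics/top4o.png

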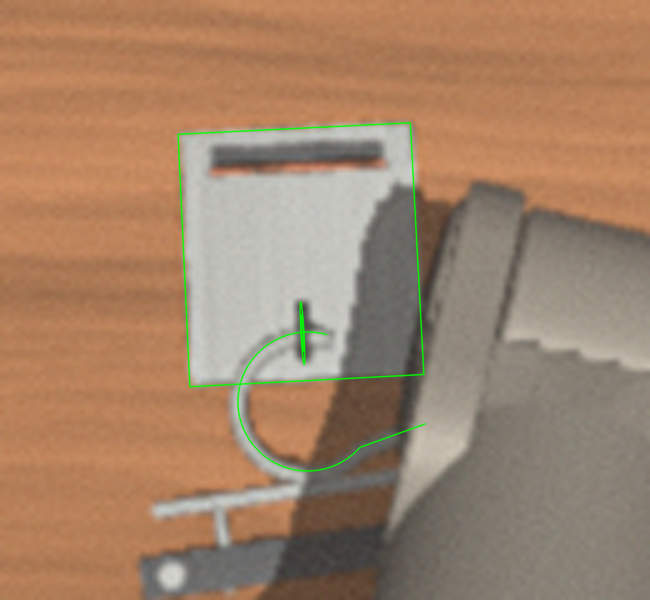

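The curl now passes through the ring, with the tip showing at (140,185) on the far side, and the plate has not moved. The bar sits about 3 mm to the near side of centre, so I'll shift the arc centre +2 mm and complete the turn.

```bash
python3 - <<'E'
from h import *
sweep([76,66,56,46,36,26,16,5],coff=(-.070,-.001))
snap(5,boxs=(310,190,390,260))
E
```

```text
76 False [ 0.2  0.4 -2.2]
66 False [-0.1 -0.3 -2.8]
56 False [-0.  -0.2 -3.7]
46 False [-0.8 -0.7 -2.5]
36 False [ 0.6 -0.2 -3.1]
26 False [ 0.5 -0.7 -2.9]
16 False [ 0.3 -0.3 -2.2]
5 False [-0.3  0.1 -2.1]
t 15.8 tcp [0.5269 0.0457 0.0481] rot [180.   -0.    9.5] F [-0.3  0.1 -2.1] gap 0.26 q [-34.  31.  37. 105. -23.  51. -67.]
```

View pics/scene5c.png

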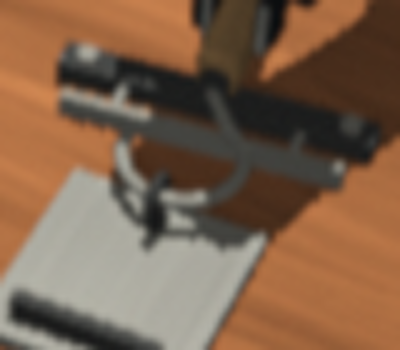

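View pics/top5o.png

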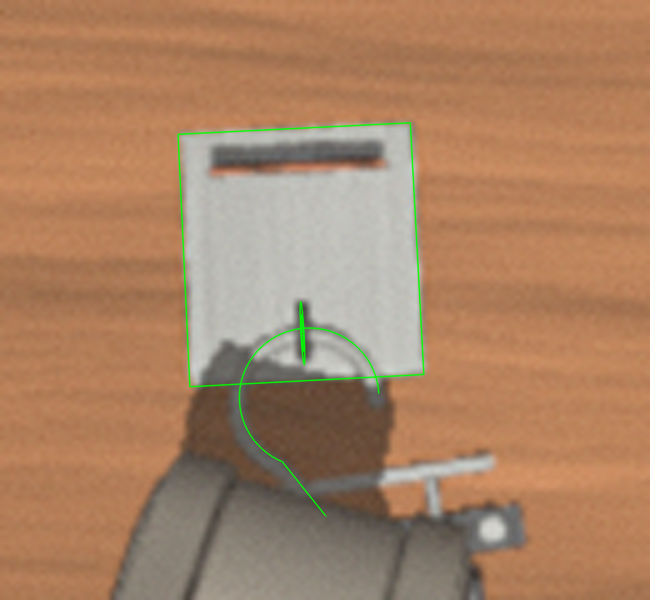

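The hook is turned in and the curl's bight lies through the ring, with no contact force and the plate unmoved. Now I'll pull slowly along the stop's normal.

```bash
cat >> h.py <<'E'
N=np.array([np.cos(PO["stop"][2]),np.sin(PO["stop"][2]),0])
def pull(steps,f,v=.03):
    ys=np.degrees(PO["stop"][2])
    for d in steps:
        cmd=json.load(open("cmd.json")) if d is not None else None
        p=np.array(cmd)-N*d; 
        s=robot.line_to(p.tolist(),[180,0,ys],velocity=v,f_stop=f); json.dump(p.tolist(),open("cmd.json","w"))
        F=np.array(robot.current_contact_force()); print(d*1e3,s,"Fn",round(float(F@N),1),np.round(F,1),"lag mm",round(float((np.array(robot.current_tool_pos())-p)@N*1e3),2))
        if s: break
    st()
E
python3 - <<'E'
from h import *
json.dump(list(map(float,robot.current_tool_pos())),open("cmd.json","w"))
pull([.005]*7,14)
snap(6,boxs=(310,190,390,260))
E
```

```text
5.0 False Fn 3.2 [ 3.2  0.1 -4.3] lag mm 0.89
5.0 False Fn 3.5 [ 3.4  0.5 -3.1] lag mm 0.87
5.0 False Fn 3.6 [ 3.6  0.1 -2.3] lag mm 0.57
5.0 False Fn 4.1 [ 4.   1.  -2.5] lag mm 0.41
5.0 False Fn 5.1 [ 5.   1.1 -3.4] lag mm 0.31
5.0 False Fn 3.8 [ 3.8  0.1 -2.1] lag mm 0.22
5.0 False Fn 4.1 [ 4.1  0.6 -1.5] lag mm 0.15
t 18.1 tcp [0.4925 0.0399 0.0483] rot [-180.    -0.     9.1] F [ 4.1  0.6 -1.5] gap 0.263 q [-36.  27.  38. 111. -22.  49. -67.]
```

View pics/scene6c.png

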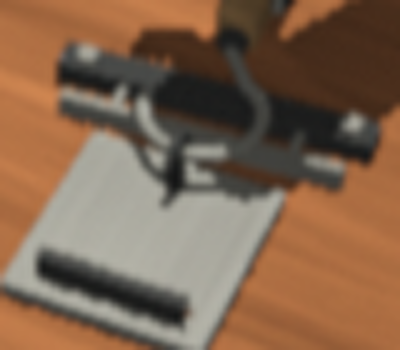

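View pics/top6o.png

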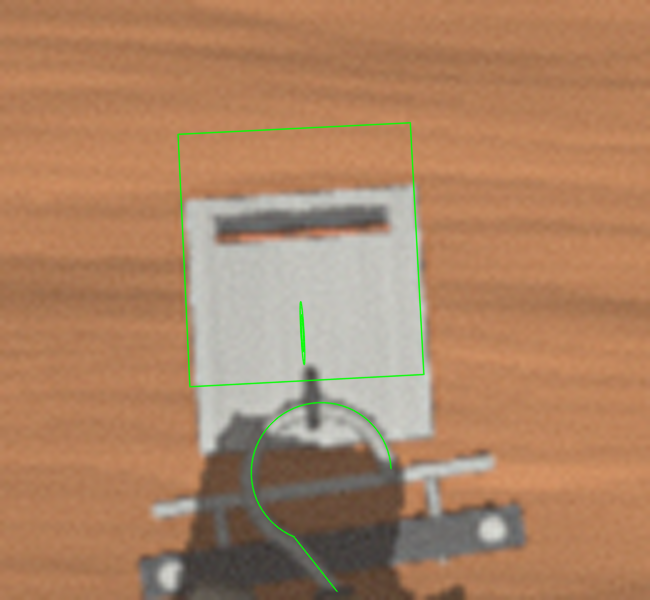

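The plate follows, with drag at about 4 N and roughly 17 mm left. I'll continue in finer steps until the force reaches drag + 10 N.

```bash
cat > fin.py <<'E'
from h import *
import sys
ys=np.degrees(PO["stop"][2]); p=np.array(json.load(open("cmd.json"))); tgt=float(sys.argv[1]); n=int(sys.argv[2]); dd=float(sys.argv[3])
for i in range(n):
    p=p-N*dd; robot.line_to(p.tolist(),[180,0,ys],velocity=.012)
    robot.pause(.1)
    F=np.mean([robot.current_contact_force() for _ in range(4)],axis=0); fn=float(F@N)
    print(i,"Fn",round(fn,1),np.round(F,1),"lag",round(float((np.array(robot.current_tool_pos())-p)@N*1e3),2))
    if fn>tgt: break
json.dump(p.tolist(),open("cmd.json","w")); st()
snap(sys.argv[4],boxs=(310,190,390,260))
E
python3 fin.py 7.5 14 .0015 7
```

```text
0 Fn 5.2 [ 5.2  0.5 -2.8] lag 0.81
1 Fn 5.4 [ 5.5 -0.4 -2.5] lag 0.76
2 Fn 4.6 [ 4.6  0.5 -2.6] lag 0.8
3 Fn 5.6 [ 5.5  1.3 -3.3] lag 0.79
4 Fn 5.7 [ 5.7  0.7 -2.5] lag 0.76
5 Fn 6.2 [ 6.2  0.1 -1.7] lag 0.77
6 Fn 6.2 [ 6.1  1.1 -2.4] lag 0.76
7 Fn 5.6 [ 5.5  0.6 -2.1] lag 0.75
8 Fn 6.7 [ 6.5  1.5 -2.9] lag 0.79
9 Fn 6.4 [ 6.2  1.3 -3.1] lag 1.44
10 Fn 7.4 [ 7.3  1.4 -2.6] lag 1.59
11 Fn 7.3 [ 6.9  2.7 -4.1] lag 1.64
12 Fn 9.9 [ 9.8  1.4 -5.3] lag 2.86
t 23.1 tcp [0.4759 0.0377 0.0487] rot [180.   -0.3   9.2] F [ 9.8  1.4 -5.3] gap 0.262 q [-37.  26.  38. 114. -21.  48. -67.]
```

View pics/top7o.png

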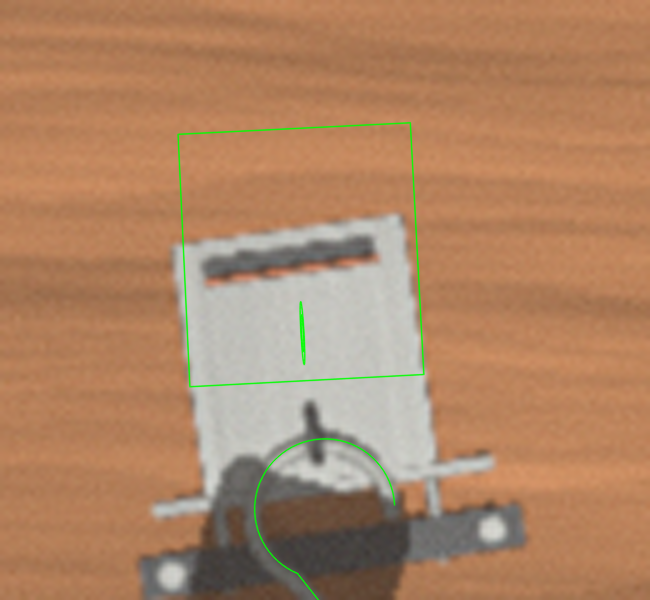

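The plate has turned flush with the strip: the far edge slopes about 8.7° and the stop is at 9.1°. The hook pulls slightly upward, so I'll lower it 1.5 mm and raise the pull to the firm value.

```bash
python3 - <<'E'
import json
p=json.load(open("cmd.json"));p[2]-=.0015;json.dump(p,open("cmd.json","w"))
E
python3 fin.py 14.3 12 .0005 8
```

```text
0 Fn 8.2 [ 8.1  1.8 -2.6] lag 3.27
1 Fn 10.4 [10.1  2.2 -3.1] lag 3.76
2 Fn 9.1 [ 8.7  3.1 -3.9] lag 4.26
3 Fn 10.5 [10.2  2.3 -4.2] lag 4.72
4 Fn 11.9 [11.4  3.7 -5.1] lag 5.21
5 Fn 14.1 [13.7  3.2 -6.3] lag 5.66
6 Fn 13.7 [13.4  2.8 -6.5] lag 6.14
7 Fn 15.3 [14.9  3.6 -7.9] lag 6.63
t 26.0 tcp [0.4757 0.0376 0.0482] rot [179.9  -0.8   9.2] F [14.9  3.6 -7.9] gap 0.262 q [-37.  25.  38. 114. -21.  47. -67.]
```

View pics/scene8c.png

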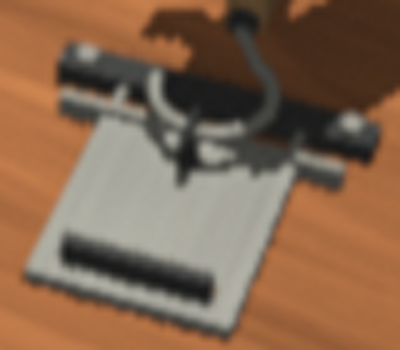

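View pics/top8o.png

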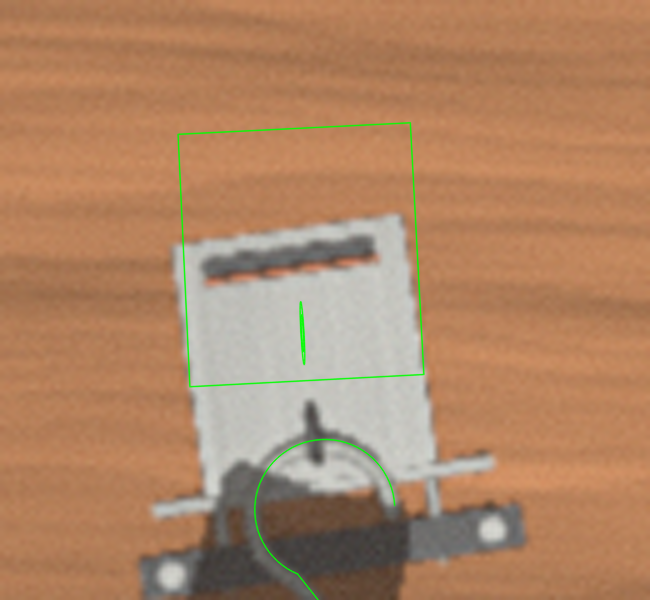

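The TCP has stopped moving, Fn is 15.3 N and the plate is flush. The vertical force has grown to −8 N because arm compliance lifts the hook, so I'll lower the command to cancel that and then settle the pull at about 16 N.

```bash
python3 - <<'E'
from h import *
ys=np.degrees(PO["stop"][2]); p=np.array(json.load(open("cmd.json")))
def rd(): 
    robot.pause(.15); F=np.mean([robot.current_contact_force() for _ in range(6)],axis=0); return F,float(F@N)
dz=0
for i in range(14):
    F,fn=rd(); print("Fn",round(fn,1),np.round(F,1),np.round(robot.current_tool_pos(),4))
    if fn>15.8 and F[2]>-4.5: break
    q=p.copy()
    if F[2]<-4.5 and dz<.004: q[2]-=.0006; dz+=.0006
    if fn<15.8: q=q-N*.0004
    elif fn>17.5: q=q+N*.0004
    p=q; robot.line_to(p.tolist(),[180,0,ys],velocity=.012)
json.dump(p.tolist(),open("cmd.json","w")); robot.pause(.4); print(rd()); st()
E
```

```text
Fn 16.1 [15.8  3.1 -8.3] [0.4757 0.0376 0.0482]
Fn 14.4 [14.1  3.  -6.1] [0.4757 0.0376 0.0477]
Fn 15.0 [14.6  3.7 -5.7] [0.4756 0.0376 0.0474]
Fn 13.8 [13.5  3.3 -3.9] [0.4755 0.0376 0.047 ]
Fn 15.1 [14.8  3.5 -5.7] [0.4756 0.0375 0.0471]
Fn 14.4 [14.1  3.4 -4.4] [0.4755 0.0376 0.0467]
Fn 15.7 [15.2  4.1 -4.9] [0.4755 0.0375 0.0468]
Fn 14.4 [14.1  2.9 -4.1] [0.4755 0.0375 0.0464]
Fn 16.6 [16.3  3.8 -4.2] [0.4755 0.0375 0.0465]
(array([16.7918814 ,  2.47280136, -4.04032588]), 16.97149043442033)
t 30.0 tcp [0.4754 0.0375 0.0464] rot [179.9  -1.1   9.3] F [16.8  2.5 -4. ] gap 0.264 q [-37.  25.  38. 114. -22.  46. -67.]
```

Held steady at about 17 N, roughly 11–12 N over drag, with no tipping. Now I'll slack the pull, tilt the handle down until its rear end meets the bench, and check.

```bash
python3 - <<'E'
from h import *
ys=np.degrees(PO["stop"][2]); p=np.array(json.load(open("cmd.json")))
for i in range(16):
    p=p+N*.0008; robot.line_to(p.tolist(),[180,0,ys],velocity=.015); robot.pause(.1)
    fn=float(np.mean([robot.current_contact_force() for _ in range(4)],axis=0)@N); print(round(fn,1),end=" ")
    if fn<1: break
p=p+N*.0015; p[2]=.0475; robot.line_to(p.tolist(),[180,0,ys],velocity=.015); st()
tcp=np.array(robot.current_tool_pos())
b=tcp+rz(np.radians(ys))@np.array([.1245,0,-.017]); print("bight",b)
json.dump(b.tolist(),open("bight.json","w"))
def tilt(al,zb):
    a=np.radians(al); R=rz(np.radians(ys))@np.array([[np.cos(a),0,-np.sin(a)],[0,1,0],[np.sin(a),0,np.cos(a)]])
    q=np.array([b[0],b[1],zb])+R@np.array([-.1245,0,.017]); return q.tolist(),[180,-al,ys]
for al,zb in [(2,.029),(4,.0285),(6,.0275),(7.3,.027)]:
    P,O=tilt(al,zb); s=robot.line_to(P,O,velocity=.03,f_stop=5); print(al,s); st()
    if s: break
snap(9,boxs=(310,190,390,260))
E
```

```text
14.2 13.8 11.7 9.9 9.1 7.2 7.2 4.8 6.4 5.4 3.8 4.9 5.0 4.1 1.8 2.3 t 36.1 tcp [0.4778 0.0375 0.0462] rot [-180.     0.3    9.1] F [ 0.7 -0.3 -0.6] gap 0.264 q [-37.  26.  38. 113. -22.  48. -67.]
bight [0.60067333 0.05728578 0.02919549]
2 False
t 36.4 tcp [0.4769 0.0375 0.0415] rot [-180.    -1.9    9.1] F [ 3.8  0.9 -2.8] gap 0.261 q [-37.  25.  38. 115. -22.  45. -66.]
4 False
t 36.8 tcp [0.4764 0.0374 0.0368] rot [-180.    -3.9    9.1] F [ 0.4 -0.2 -1.4] gap 0.258 q [-37.  25.  38. 117. -23.  41. -65.]
6 False
t 37.1 tcp [0.4767 0.0374 0.0316] rot [-180.    -6.     9.1] F [ 0.9  0.2 -0.1] gap 0.264 q [-36.  24.  37. 119. -25.  38. -64.]
7.3 False
t 37.4 tcp [0.4766 0.0373 0.0283] rot [-180.    -7.3    9.1] F [0.3 0.8 1.1] gap 0.26 q [-36.  23.  36. 121. -26.  35. -63.]
```

View pics/scene9c.png

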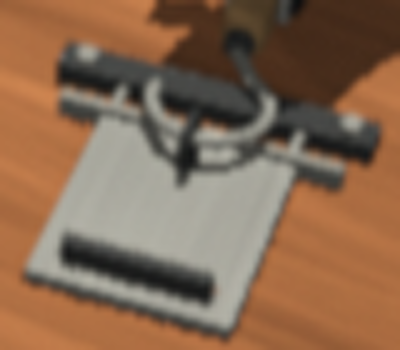

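View pics/top9o.png

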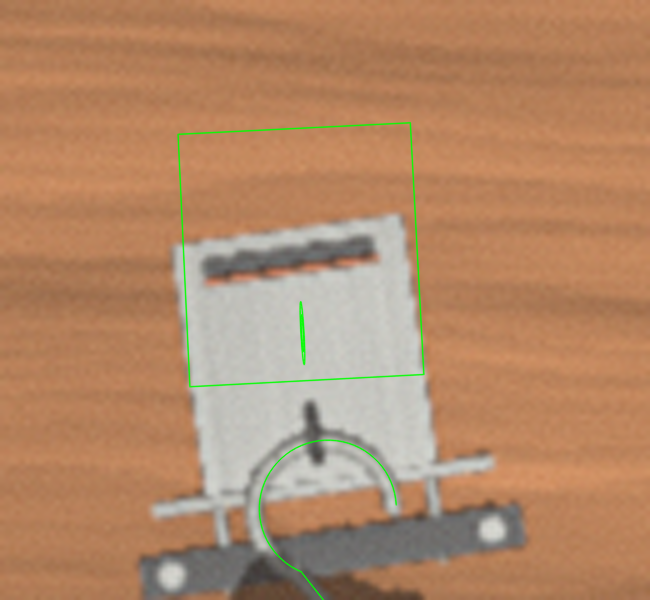

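The plate stayed flush and the hook's weight is taken by the ring and bench. Releasing and retreating now.

```bash
python3 - <<'E'
from h import *
fingers.gripper_to(.6); st()
p=np.array(robot.current_tool_pos()); a=np.radians(7.3)
r=rz(PO["stop"][2])@np.array([-np.sin(a),0,np.cos(a)])
print(robot.line_to((p+r*.10).tolist(),None,velocity=.08,f_stop=8)); st()
p=np.array(robot.current_tool_pos())
robot.move_to([.42,-.15,.25],[180,0,60]);st()
snap("A",boxs=(310,170,420,260))
im=cv2.imread("pics/topA.png"); crop(im,230,130,360,250,6,"pics/topAc.png")
print(recognise("brush","top")[:1],recognise("tin","top")[:1])
E
```

```text
t 37.8 tcp [0.4761 0.0373 0.0278] rot [-180.    -7.2    9.1] F [0.8 0.6 0.2] gap 0.602 q [-36.  24.  36. 121. -26.  35. -63.]
False
t 39.2 tcp [0.4631 0.0352 0.1265] rot [180.   -7.2   9.1] F [ 0.5 -1.1 -0.4] gap 0.598 q [-45.  12.  44. 117. -12.  48. -75.]
t 40.3 tcp [ 0.4199 -0.149   0.2493] rot [-179.9   -0.    60. ] F [-0.3 -0.6  0.3] gap 0.604 q [-25.   6.  47. 103.  -5.  73.  -7.]
[{'rect': [446.1, 255.9, 20.1, 86.9], 'p': 0.56}] [{'rect': [451.4, 145.1, 34.3, 27.8], 'p': 0.9}]
```

View pics/topAc.png

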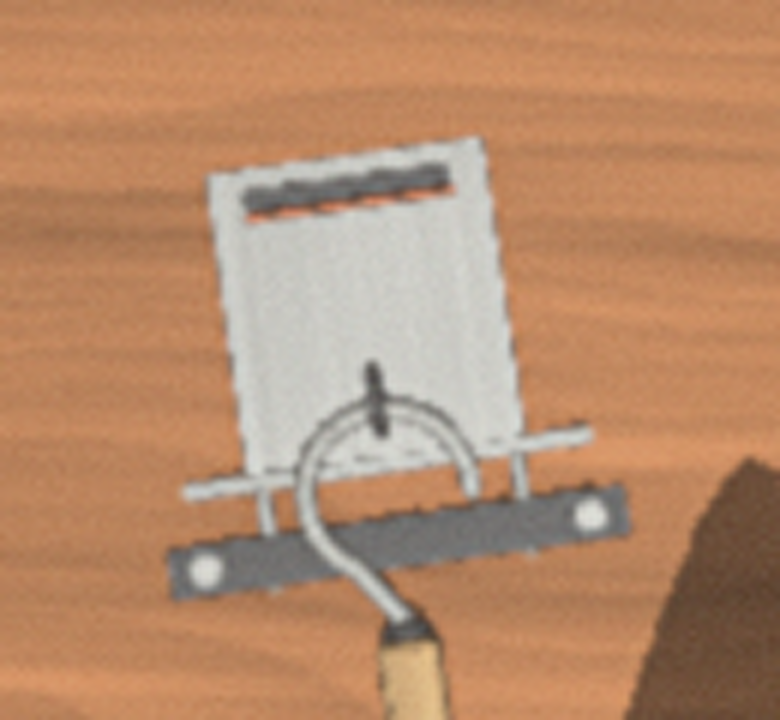

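View pics/sceneAc.png

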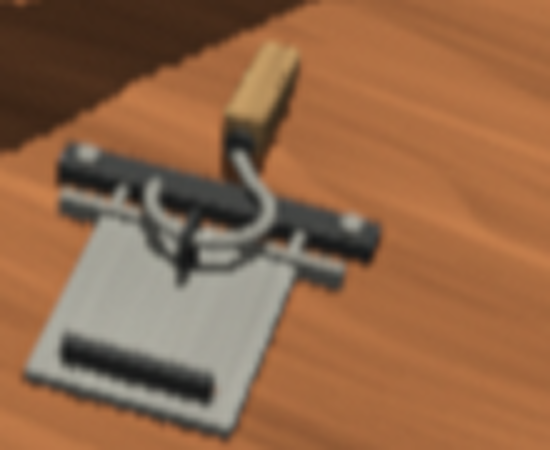

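The hook lies through the eye with its handle on the bench, and the plate corners are unchanged from the pulled-up state. The brush and tin have not moved either. Handing in.

```bash
python3 - <<'E'
from h import *
workorder.close_job(); print(robot.current_time_s())
E
```

```text
the job is handed in; nothing more can be done
the job is handed in; nothing more can be done
```

The plate is pulled up against the face strip, the hook is left lying through the eye with its handle on the bench, and the job is handed in. The clock read about 40 s at the last check, against the 69 s limit.

- **Hooking:** I took the hook by its wooden handle and turned the curl through the eye without touching the ring. It sat about 3–4 mm nearer the robot than my model predicted, so I corrected for that partway through.
- **Pull:** I drew the plate slowly along the stop's normal, with a drag of about 4–6 N. It turned flush on contact, and I held the pull at about 16–17 N, roughly 11 N above drag. That is under the 19 N tipping limit, and the pictures show no tipping.
- **Vertical force:** During the pull-up this grew to about −8 N because the arm flexed upward. I lowered the hook to bring it to about −4 N.
- **Release:** I slackened the pull, tilted the handle down to the bench, let go and moved clear.

**Last checks:** In the final pictures the whole near edge lies along the strip, by eye. The plate's far corners are within about half a pixel (roughly 1 mm) of where they were under load. The brush and tin have not moved. I did not re-check the offcut in the final pictures, but nothing I did came near it.

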